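# Unhook the printing block from its sloping holder

## Robot

A 6-joint arm with a two-finger parallel gripper is mounted at the origin on a cart in front of the work surface, level with it; the furniture and walls round the work are solid. World frame = base frame: x ahead of the robot, y to its left, z up, the work surface at z = 0. Lengths are in m, angles in rad, forces in N, time in s.
With the tool pointing down it reaches from about 0.4 to 0.825 m from the base axis. Payload 7 kg.
Tool frame: the origin (TCP) lies midway between the tips of the shut fingers; the grasp point (between the pads) lies 19 mm behind it; z points along the fingers, y is the line along which they close (so a half turn about z gives the same grasp; the last joint's range is limited). The gripper opens to 85 mm and grips with 20 to 120 N. Pads are 22 mm wide; open, the fingers measure 114 mm over their backs; the gripper's body (76 mm by 85 mm) begins 54 mm behind the grasp point. The pads swing forward as they close: fully open they stand 13 mm farther back than shut.
Start: joints at [1.485, 0.359, 0.012, 0, -1.224, -0.288], TCP at [0.246, 0.628, 0.231] pointing down, gripper open.
Joint ranges: [-3.07, 3.07], [-1.43, 2.12], [-1.02, 1.25], [-3.03, 1.67], [-3.05, -0], [-3.03, 3.03]. Speed limits (rad/s): [2.39, 2.39, 3.01, 3.14, 3.14, 3.14].

## Interface

Orientations are given as a 3x3 rotation matrix whose columns are the frame's x, y, z axes.
In Python, from station import manip, grab_frame gives the robot as it stands. The module is installed in compiled form; this text tells all that it offers.
- The arm moves only by the tool move_arm, never from a script. Its argument "rows" is a list of rows, each an object with "gripper": the gripper's target within -1 to 1 (fully open at 1, half-way at 0, shut at -1); "translation": the shift along the tool's x, y, z in m, a list of three; "turn": the turn, a rotation vector about the tool's x, y, z in rad, a list of three. In form: [{"gripper": gripper, "translation": [x, y, z], "turn": [ax, ay, az]}, ...]. A call has 1 to 8 rows; each row is the pose to reach, as a shift and turn from the pose commanded when the call began, along the tool's axes at that moment; what a row does not reach only later rows make up. A row lasts 1/12 s, in which the tool goes at most 41.7 mm and 7.16 degrees, less where a joint would pass 70% of its speed; a pose out of reach is approached as far as the arm can. A call with a gripper value outside its range is refused whole. The fingers move at their own pace and stop on an object; the grip force is fixed at half the most. Time passes only in rows, so rows that repeat a pose let the fingers close. It gives the time, the measured TCP pose, the force, the opening and the grip force at its end, in the units of the state.
- manip.get_state(): the state, without advancing time (a new reading comes with each control period).
- grab_frame(name): name is "side" or "top"; returns a dict with "image" (420x560x3 uint8, red, green, blue), "depth" (420x560 float32, m along the optical axis (not along the pixel's ray), 0 where there is no reading), "fx", "fy", "cx", "cy" (pixels), "extrinsics" (4x4, takes a point from camera to world coordinates). Camera axes: x right, y down, z forward; pixel columns grow to the right and rows downward; lengths in m; the calibration is good to about 2 mm. A picture is of the moment at which its call begins.
- manip.close_job(): hands the job in; it is judged then, once.
The state is a dict: "time": time; "joint_positions": joint angles; "joint_vel": joint speeds; "tau": joint torques, N m; "ee_pos": TCP position; "tcp_rot": TCP orientation; "wrist_force": force on the tool from outside, world axes, zero at the start; "wrist_torque": the same for the moment, N m; "grip_width": opening from 0.0 (shut) to 1.0 (fully open); "gripper_force": force on a finger pad.
Only numpy, scipy, OpenCV 4.12 (cv2) and the standard library are available. Lean on these libraries where they do the work, as an engineer would, in place of code of your own. Each camera call takes 0.05 s, during which the arm holds its last target. There are 200 camera calls.

## Task

Take the wooden hand-printing block out of its sloping holder and set it down on the middle of the stone slab, printing face flat on the stone and handle up. It is hooked in at both ends: keep hold of the handle, push the block up the slope against the sprung bar until you feel it come to the stop, raise its lower end over the steel lip while the upper end stays in the slot, then draw it down out of the slot and lift it away. Never force it against the lip, slot or stop, put it down on the stone gently, and leave the other things on the table where they are.

Things in the scene. Friction and masses are not known exactly. Their poses are not given: they have to be found in the camera images.
- block: Dark wooden hand-printing block with a light handle bar on its back, 0.2 to 0.45 kg, hooked in the holder. Origin: on the underside (printing face), below the handle's middle; main body 66 x 70 x 18 mm (x -31..35); x along its length, up the slope as it lies, y across, z out of the back along the handle's height. Toe and tongue prolong it at the two ends, level with the underside.
- handle (a point): Middle of the block's handle bar, 37 mm above the underside (block x = y = 0). The bar is 18 mm thick along the block's x, 60 mm long along y and stands from z = 18 to z = 50 mm; it bears a grip of 80 N.
- toe (a point): Middle of the end of the block's toe (block x = -59, z = 3.5 mm): a ledge 7 mm thick, 70 mm wide, 28 mm long at the block's lower end.
- tongue (a point): Middle of the tip of the block's tongue (block x = +73, z = 3.5 mm): a ledge 7 mm thick, 70 mm wide, 38 mm long at the block's upper end.
- holder: Fixed sloping wooden holder, foot 188 x 104 mm. Origin on the table, 46 mm below the resting block's origin; x level, towards the slope's higher end, z up. The bed rises at 0.35 rad towards +x. Bed coordinates: X up the slope from the resting block's origin, Z square to the bed. Side guides 8 mm high leave 1.5 mm each side. It carries the catch.
- catch: All of the holder that hooks the block: wooden front wall, steel lip, slot with steel roof, sprung bar and stop. Fixed on the holder; origin and axes are the holder's. More than 20 N in all between the block and the catch spoils the block; its weight and a press on the bed do not count.
- front_wall (a point): Middle of the top of the 9 mm high front wall's inner face (bed X = -63); at rest the toe's end lies 4 mm up the slope from it. Above it a steel lip plate, Z 10 to 13 mm, hooks the toe; its upper edge lies 3 to 25 mm up the slope from the toe's end, which differs from run to run and is not measured. Lip and rear stop are one rigid piece: the block meets the stop always 3 mm after its toe has cleared the lip.
- slot (a point): Middle of the mouth of the slot that takes the tongue (bed X = 69, Z = 7 mm), fixed on the holder. Its steel roof lies 14 to 17 mm above the bed. Inside, a sprung bar (about 2.5 N, then 0.2 N per mm) bears on the tongue; after 6 to 28 mm of travel the tongue meets the hard stop. Unless the block is pressed on the bed, the push stays under 11 N until then. Let go, it slides back.
- pivot (a point): Bed point X = 73, Z = 0, fixed on the holder, where the tongue's lower edge lies at rest; the edge moves up the slope with the push. About that edge, close to the stop, the block's lower end can be raised 0.2 rad before the slot's roof binds; 0.12 rad brings the toe above the lip. 10 to 32 mm of tongue then has to be drawn down out of the slot.
- slab: Fixed pale stone slab with faint veins, 190 x 150 x 12 mm, lying on the table; origin: middle of its underside, top 12 mm above; x along its 190 mm side.
- jar: Bystander: glass rinsing jar with dark lid, 70 mm wide, 86 mm high, behind the work; origin at its foot.
- tape: Bystander: roll of masking tape, 104 mm wide, 25 mm high; origin at its underside.
- sanding_block: Bystander: wooden sanding block 48 x 76 x 27 mm, near the front edge; origin at its underside.
- charcoal_tin: Bystander: flat dark tin 66 x 118 x 25 mm near the front edge; origin at its underside.
- paint_tube: Bystander: white paint tube 33 x 117 x 21 mm near the front edge; origin at its underside.
- eraser: Bystander: grey eraser 22 x 42 x 12 mm at the right; origin at its underside.
There are look-alikes about, which are no part of the job. What is shaped like the block but turquoise is not meant.

How it is judged:
On the way, in this order (a step that is already met when the one before it is completed fails the run):
1. the block's lower end is raised by at least 0.1 rad while its tongue is still in the slot (angle between block's own z axis and vertical below 0.25 rad and distance between tongue and slot below 0.045 m and x of tongue in the frame of holder above 0.064 m), for 0.05 s.
2. the block is out of the holder and clear of it (distance between tongue and slot above 0.06 m and contact force between block and holder below 0.1 N and contact force between block and catch below 0.1 N), for 0.1 s.
At the end, for the whole second after the job is handed in: The block lies at rest on the slab, printing face flat on the stone and handle up (within 0.06 rad), its origin within 30 mm of the slab's middle, let go (horizontal distance between block and slab below 0.03 m and height (world z) of block between 0.009 and 0.016 m and angle between block's own z axis and vertical below 0.06 rad and linear speed of block below 0.02 m/s and angular speed of block below 0.2 rad/s); the robot touches nothing.
It fails at once if more than 20 N between the block and the catch of the holder (front wall, lip, slot, bar, stop) (contact force between block and catch above 20 N).
It fails at once if the block is dropped or pressed on the slab with more than 50 N (contact force between block and slab above 50 N).
It fails at once if a bystander is moved by more than 30 mm (distance of any of jar, tape, sanding_block, charcoal_tin, paint_tube, eraser from where it was at the start of the episode above 0.03 m).
It also fails if it takes over 67 s, if anything falls off the work surface, if the arm or the gripper's body presses on something with over 40 N, if the wrist force passes 120 N, or if a joint passes its speed limit or range.

## Working session

There is one attempt and no reset: what is moved stays moved. The work goes in short steps, Python scripts to look and compute and a tool call to move; the robot and the scene stay as the last step left them, time stands still between calls to the robot, and variables do not carry over. Pictures are saved under pics/ and viewed, at most 10 in all, crops included, and the job is handed in when it is done.

Besides the shell and the picture viewer there is one more tool, called after "Call:" in YAML: its name, and indented under it one key for each argument. move_arm: Moves the arm, as the interface text tells. Its arguments: {"type":"object","properties":{"rows":{"type":"array","items":{"type":"object","properties":{"gripper":{"type":"number"},"translation":{"type":"array","items":{"type":"number"}},"turn":{"type":"array","items":{"type":"number"}}}}}},"required":["rows"]}

```bash
mkdir -p pics; cat > h.py <<'E'
import numpy as np,cv2
from station import manip,grab_frame
def snap(n,tag):
    f=grab_frame(n); np.savez(f'pics/{tag}.npz',**{k:f[k] for k in f}); cv2.imwrite(f'pics/{tag}.png',f['image'][:,:,::-1]); return f
def load(tag): return dict(np.load(f'pics/{tag}.npz'))
def cloud(f):
    d=f['depth'];v,u=np.mgrid[:d.shape[0],:d.shape[1]]
    p=np.stack([(u-f['cx'])*d/f['fx'],(v-f['cy'])*d/f['fy'],d],-1)
    E=f['extrinsics'];return p@E[:3,:3].T+E[:3,3]
E
python3 - <<'E'
from h import *
np.set_printoptions(precision=3,suppress=True)
a=snap('top','t0');b=snap('side','s0')
print(a['extrinsics'],b['extrinsics'],a['fx'],manip.get_state())
E
```

```text
[[-0.013 -0.997  0.071  0.407]
 [-1.     0.014  0.013 -0.126]
 [-0.014 -0.071 -0.997  1.659]
 [ 0.     0.     0.     1.   ]] [[ 0.901 -0.191  0.39  -0.279]
 [-0.433 -0.436  0.788 -1.753]
 [ 0.019 -0.879 -0.476  1.065]
 [ 0.     0.     0.     1.   ]] 438.8493193254957 {'time': 0.1, 'joint_positions': array([ 1.485,  0.359,  0.011, -0.   , -1.224, -0.288]), 'joint_vel': array([ 0.002, -0.001,  0.002,  0.001, -0.002, -0.   ]), 'tau': array([ -0.003, -58.476,  29.411,   6.954,  -0.003,   0.   ]), 'ee_pos': array([0.246, 0.628, 0.23 ]), 'tcp_rot': array([[ 0.931, -0.365, -0.   ],
       [-0.365, -0.931, -0.001],
       [ 0.   ,  0.001, -1.   ]]), 'wrist_force': array([-0.244,  0.106, -0.858]), 'wrist_torque': array([-0.004, -0.004,  0.018]), 'gripper_force': 0.0, 'grip_width': 0.9994937316981393}
```

View pics/t0.png

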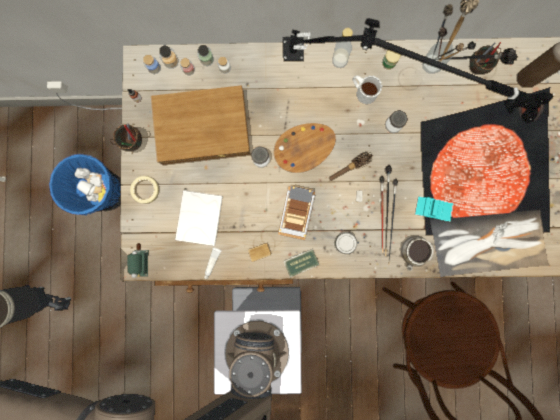

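View pics/s0.png

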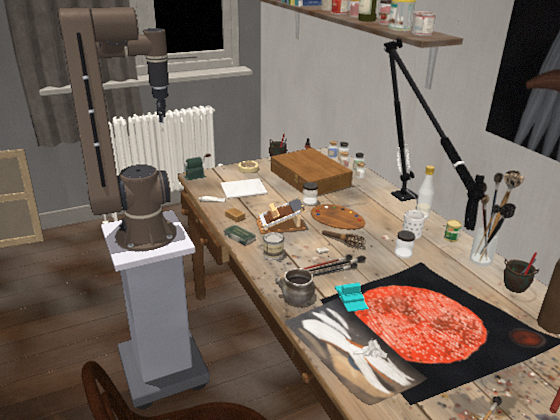

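The top view shows the holder with the block at about (297,212) and the slab at about (199,218). The jar is at (261,156), and the turquoise look-alike is far right at (433,208). I'll enlarge the work area.

```bash
python3 - <<'E'
from h import *
a=cv2.imread('pics/t0.png')[175:250,265:335]; b=cv2.imread('pics/s0.png')[185:245,245:320]
a=cv2.resize(a,(560,600),interpolation=cv2.INTER_CUBIC);cv2.imwrite('pics/t0c.png',a)
np.set_printoptions(precision=3,suppress=True,linewidth=220)
f=load('t0');P=cloud(f)
print('heights mm, rows 180..242 step 3, cols 272..326 step 3')
for v in range(180,243,2): print(v,(P[v,274:322:2,2]*1000).astype(int))
for u,v in [(297,212),(282,190),(314,190),(199,218),(261,156)]: print(u,v,P[v,u])
# slab: pale mask
m=((f['image'].min(2)>150)&(abs(P[...,2]-.012)<.02)).astype(np.uint8);m[:,:170]=0;m[:,228:]=0;m[:188]=0;m[248:]=0
n,l,s,c=cv2.connectedComponentsWithStats(m);k=1+s[1:,4].argmax();ys,xs=np.where(l==k)
q=P[ys,xs];print(len(q),cv2.minAreaRect((q[:,:2]*1000).astype(np.float32)),np.median(q[:,2]))
E
```

```text
heights mm, rows 180..242 step 3, cols 272..326 step 3
180 [ 1 -2 -1  6 -4 -2 -2 -5  0 -3 -5  3  0 -1  2 -4  0 -8 -1 -1 -7 -6  0 -5]
182 [-12  -1   0  -2 -10  -9 -14 -10 -11 -16 -14  -9 -16 -17 -19 -16 -18 -29 -13 -16 -22 -23 -25 -27]
184 [ 3  3 -5  2 -7  5  2 -2 -6  9 -6 -1 -4  0 -1  3  1 -5 -9 -3  4  0  0  0]
186 [ -6   5  -1   1  -2  -3   3  12   0  99  94  92  78 -12   2   3   0   3  -4  -7  -6  -3   0  -6]
188 [  2   4   0  -3   0  -5  -7  14  96 105 103 101  97  99  97  91  83  86   7  -8   2  -8   1   1]
190 [-10  -9  -3  -2  -4  -4  -2  80 101  97  96  98  96  99 102  96  93 102 101  92   0  -4   2  -1]
192 [  0   0  -5  -2  -1  -5  -1  87  83  94  91  92  97 101 101  96  98  96 103  96   5  -4   5   8]
194 [-1  0 -5 -2  0 -6 12  7 93 88 95 93 95 90 94 96 97 96 90 12  5 -4  0  0]
196 [-4  3 -4 -4 -3 -1 84 80 88 90 85 88 91 93 92 93 88 86 92 89 -6 -2  1 -2]
198 [ -3   0   2 -11 -12  -5  70  80  85  80  84  81  84  86  86  91  92  95  93  90  -5  -1   0   0]
200 [ 2 -3 -3 -5  0  0 72 65 71 73 74 76 85 83 84 90 85 87 91 85  1 -3  0  4]
202 [  3   1  -4 -11   7  -1  66  67  80  7
[... 1387 characters left out ...]
  11  -2   1  -4   2   0 -10   0]
234 [ 0  0  8  8 10 35 31 31 30 35 28 39 39 40 45 36  0 -2 -4  0  3 -5  1 -4]
236 [-1  2 -3  1  0  5 12  8 10 32 30 20 26 27 37 37 -2  1 -3 -3  2 -1 -3  0]
238 [ 5  0  4  9 -7 -4  5 -4  1  0 -6  0  4  6  9  1  0  1 -8  1  1  4  0 -1]
240 [ 0  0 -5 -2  0 -4 -2 -3  1 -1 -3  5  1 -4  0 -3 -1  1 -2  0 -1 -5  2 -4]
242 [-5 -2 -4  1  3 -7  3 -1  5  2  0 -1  2 -2 -5 -2  0  3 -6  1 -3 -2 -2 -3]
297 212 [ 0.513 -0.157  0.074]
282 190 [ 0.603 -0.102 -0.005]
314 190 [ 0.601 -0.224 -0.001]
199 218 [0.499 0.21  0.017]
261 156 [ 0.718 -0.029  0.083]
3063 ((503.22119140625, 217.10610961914062), (220.6237335205078, 226.97052001953125), 89.7071304321289) 0.008023845940833274
```

View pics/t0c.png

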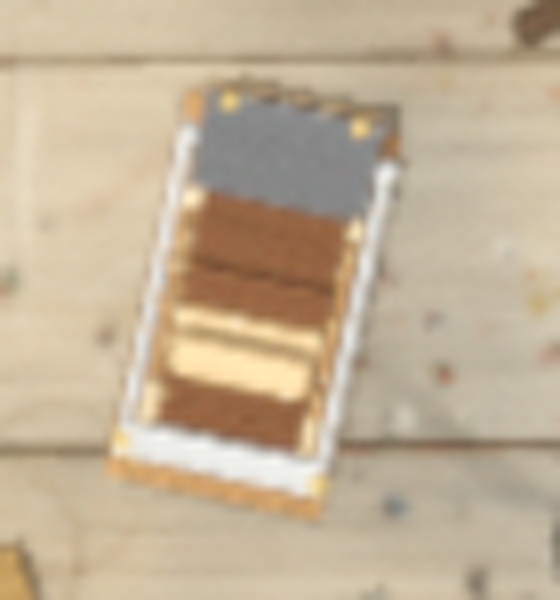

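```bash
python3 - <<'E'
from h import *
b=cv2.imread('pics/s0.png')[192:244,250:315]; a=cv2.imread('pics/t0.png')[184:252,168:230]
b=cv2.resize(b,(520,416),interpolation=cv2.INTER_CUBIC);a=cv2.resize(a,(248,272),interpolation=cv2.INTER_CUBIC)
o=np.zeros((416,780,3),np.uint8);o[:,:520]=b;o[:272,530:778]=a;cv2.imwrite('pics/c2.png',o)
E
```

```text
(no output)
```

View pics/c2.png

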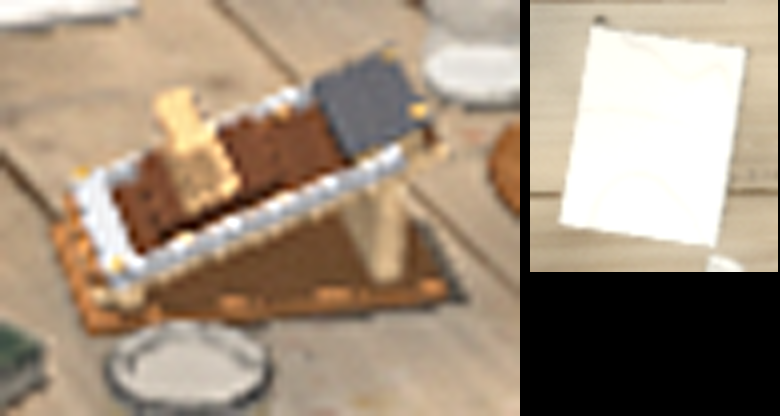

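The holder's slope rises away from the robot, and the handle's top corners are visible in both views (top crop around (175,327)-(306,402)). The slab corners are clear too. Next I fit the poses.

```bash
cat > fit.py <<'E'
from h import *
from scipy.optimize import least_squares
a=load('t0');b=load('s0')
def proj(f,p):
    E=f['extrinsics'];q=(p-E[:3,3])@E[:3,:3];return np.stack([f['fx']*q[...,0]/q[...,2]+f['cx'],f['fy']*q[...,1]/q[...,2]+f['cy']],-1)
T=[((9,30,50),(175,327)),((9,-30,50),(321,352)),((-9,-30,50),(306,402)),((-9,30,50),(165,374)),((69,0,17),(277,203))]
S=[((-9,-30,50),(178,160)),((9,-30,50),(216,146)),((-9,-30,18),(206,210)),((9,-30,18),(240,187)),((-9,30,50),(155,97)),((9,30,50),(187,88))]
c,s=np.cos(.35),np.sin(.35);Ry=np.array([[c,0,-s],[0,1,0],[s,0,c]])
def W(p,x):
    q=np.array(p)/1000@Ry.T+[0,0,.046];cz,sz=np.cos(x[2]),np.sin(x[2])
    return q@np.array([[cz,-sz,0],[sz,cz,0],[0,0,1]]).T+[x[0],x[1],0]
def res(x,sets):
    r=[]
    for f,D,o in sets:
        r.append(proj(f,W([d[0] for d in D],x))-((np.array([d[1] for d in D])+.5)/8-.5+o))
    return np.concatenate(r).ravel()
if __name__=='__main__':
    np.set_printoptions(precision=4,suppress=True)
    for st in ([(a,T,(265,175))],[(b,S,(250,192))],[(a,T,(265,175)),(b,S,(250,192))]):
        r=least_squares(res,[.52,-.15,-.2],args=(st,));print(r.x,'\n',r.fun.reshape(-1,2).round(1).tolist())
    cr=(np.array([(62,27),(215,48),(184,247),(31,225)])+.5)/4-.5+[168,184]
    E=a['extrinsics'];d=np.c_[(cr-[a['cx'],a['cy']])/a['fx'],np.ones(4)]@E[:3,:3].T
    p=E[:3,3]+d*((.012-E[2,3])/d[:,2:]);print(p,p.mean(0),np.linalg.norm(np.diff(p,axis=0),axis=1))
E
python3 fit.py
```

```text
[ 0.4994 -0.1519 -0.2171] 
 [[0.6, 0.6], [-1.1, 0.9], [-0.3, -0.6], [0.9, -0.5], [-0.2, -0.4]]
[ 0.4953 -0.1568 -0.1944] 
 [[0.6, -0.3], [0.0, -0.4], [-0.3, -0.3], [-0.4, 0.8], [-0.0, 0.5], [0.0, -0.2]]
[ 0.4983 -0.1527 -0.2097] 
 [[0.8, 1.0], [-0.9, 1.2], [0.0, -0.4], [1.2, -0.1], [-0.1, -0.1], [0.7, -1.0], [0.2, -1.0], [-0.2, -0.9], [-0.3, 0.2], [0.3, -0.2], [0.4, -0.8]]
[[0.6052 0.2718 0.012 ]
 [0.5831 0.1267 0.012 ]
 [0.396  0.1564 0.012 ]
 [0.4185 0.3005 0.012 ]] [0.5007 0.2139 0.012 ] [0.1468 0.1894 0.1458]
```

```bash
cat > tgt.py <<'E'
from h import *
from fit import W
from scipy.spatial.transform import Rotation as Ro
np.set_printoptions(precision=4,suppress=True)
H=[.4983,-.1527,-.21]
o=W((0,0,0),H);u=W((1000,0,0),H)-o;n=W((0,0,1000),H)-o
R0=np.stack([np.cross(-u,-n),-u,-n],1)   # tool x=y*z, y down slope, z into bed
def tcp(X,Z,Y=0): return W((X,Y,Z),H)+.019*R0[:,2]   # grasp point at bed X,Z (mm)
def rel(p,R=R0):
    s=manip.get_state();C=s['tcp_rot']
    print('t',s['time'],'pos',s['ee_pos'],'tgt',p,'\n translation',C.T@(p-s['ee_pos']),'turn',Ro.from_matrix(C.T@R).as_rotvec(),'F',s['wrist_force'],'bedF',s['wrist_force']@u,s['wrist_force']@n)
E
python3 -c "
from tgt import *
print(R0); rel(tcp(2,150))"
```

```text
[[-0.2085 -0.9187  0.3354]
 [-0.978   0.1958 -0.0715]
 [ 0.     -0.3429 -0.9394]]
t 0.1 pos [0.2464 0.628  0.2305] tgt [ 0.4562 -0.1437  0.1697] 
 translation [0.4772 0.6417 0.0617] turn [0.2912 0.2449 1.3917] F [-0.2436  0.1063 -0.8582] bedF -0.5389254337274868 -0.7168464372068097
```

Call:
move_arm:
  rows:
    - {"gripper": 1, "translation": [0.477, 0.642, 0.062], "turn": [0.291, 0.245, 1.392]}
    - {"gripper": 1, "translation": [0.477, 0.642, 0.062], "turn": [0.291, 0.245, 1.392]}
    - {"gripper": 1, "translation": [0.477, 0.642, 0.062], "turn": [0.291, 0.245, 1.392]}
    - {"gripper": 1, "translation": [0.477, 0.642, 0.062], "turn": [0.291, 0.245, 1.392]}
    - {"gripper": 1, "translation": [0.477, 0.642, 0.062], "turn": [0.291, 0.245, 1.392]}
    - {"gripper": 1, "translation": [0.477, 0.642, 0.062], "turn": [0.291, 0.245, 1.392]}
    - {"gripper": 1, "translation": [0.477, 0.642, 0.062], "turn": [0.291, 0.245, 1.392]}
    - {"gripper": 1, "translation": [0.477, 0.642, 0.062], "turn": [0.291, 0.245, 1.392]}

```text
time: 0.77
ee_pos: [0.3337, 0.3053, 0.2051]
tcp_rot: [[0.213, -0.944, 0.252], [-0.976, -0.219, 0.003], [0.053, -0.246, -0.968]]
wrist_force: [0.8, -0.4, 0.7]
grip_width: 0.999
gripper_force: 0.0
```

```bash
python3 -c "
from tgt import *
rel(tcp(2,150)); print(manip.get_state()['joint_positions'])"
```

```text
t 0.7667 pos [0.3337 0.3053 0.2051] tgt [ 0.4562 -0.1437  0.1697] 
 translation [ 0.4623 -0.0085  0.0639] turn [0.0879 0.0757 0.4212] F [ 0.8427 -0.403   0.7492] bedF 1.1100446247059632 0.3923591427011409
[ 1.3929 -0.1079 -0.7534  0.3209 -0.9023 -1.3686]
```

Call:
move_arm:
  rows:
    - {"gripper": 1, "translation": [0.462, -0.009, 0.064], "turn": [0.088, 0.076, 0.421]}
    - {"gripper": 1, "translation": [0.462, -0.009, 0.064], "turn": [0.088, 0.076, 0.421]}
    - {"gripper": 1, "translation": [0.462, -0.009, 0.064], "turn": [0.088, 0.076, 0.421]}
    - {"gripper": 1, "translation": [0.462, -0.009, 0.064], "turn": [0.088, 0.076, 0.421]}
    - {"gripper": 1, "translation": [0.462, -0.009, 0.064], "turn": [0.088, 0.076, 0.421]}
    - {"gripper": 1, "translation": [0.462, -0.009, 0.064], "turn": [0.088, 0.076, 0.421]}
    - {"gripper": 1, "translation": [0.462, -0.009, 0.064], "turn": [0.088, 0.076, 0.421]}
    - {"gripper": 1, "translation": [0.462, -0.009, 0.064], "turn": [0.088, 0.076, 0.421]}

```text
time: 1.43
ee_pos: [0.4221, -0.0113, 0.181]
tcp_rot: [[-0.202, -0.92, 0.336], [-0.979, 0.189, -0.07], [0.0, -0.343, -0.939]]
wrist_force: [1.4, 0.6, 0.2]
grip_width: 0.999
gripper_force: 0.0
```

```bash
python3 -c "
from tgt import *
rel(tcp(2,150)); print(manip.get_state()['joint_positions'])"
```

```text
t 1.4333 pos [ 0.4221 -0.0113  0.181 ] tgt [ 0.4562 -0.1437  0.1697] 
 translation [ 0.1228 -0.0526  0.0312] turn [-0.0006  0.0021  0.0065] F [1.4056 0.5653 0.1561] bedF 1.2342210447561477 -0.28433180228249255
[ 0.672  -0.2684 -0.9972  0.4443 -0.6607 -1.2036]
```

Call:
move_arm:
  rows:
    - {"gripper": 1, "translation": [0.123, -0.053, 0.031], "turn": [0, 0.002, 0.006]}
    - {"gripper": 1, "translation": [0.123, -0.053, 0.031], "turn": [0, 0.002, 0.006]}
    - {"gripper": 1, "translation": [0.123, -0.053, 0.031], "turn": [0, 0.002, 0.006]}
    - {"gripper": 1, "translation": [0.123, -0.053, 0.031], "turn": [0, 0.002, 0.006]}
    - {"gripper": 1, "translation": [0.123, -0.053, 0.031], "turn": [0, 0.002, 0.006]}
    - {"gripper": 1, "translation": [0.123, -0.053, 0.031], "turn": [0, 0.002, 0.006]}

```text
time: 1.93
ee_pos: [0.4561, -0.1434, 0.1694]
tcp_rot: [[-0.213, -0.919, 0.333], [-0.977, 0.2, -0.074], [0.002, -0.341, -0.94]]
wrist_force: [0.0, 0.4, 0.1]
grip_width: 1.002
gripper_force: 0.0
```

```bash
python3 -c "
from tgt import *
rel(tcp(2,150)); rel(tcp(2,42));print(manip.get_state()['joint_positions'])"
```

```text
t 1.9333 pos [ 0.4561 -0.1434  0.1694] tgt [ 0.4562 -0.1437  0.1697] 
 translation [ 0.0003 -0.0003 -0.0003] turn [ 0.0024 -0.0032 -0.0037] F [0.0312 0.4403 0.1441] bedF -0.00814311478345499 0.15634926226857443
t 1.9333 pos [ 0.4561 -0.1434  0.1694] tgt [ 0.4924 -0.1514  0.0683] 
 translation [-0.     -0.0005  0.1077] turn [ 0.0024 -0.0032 -0.0037] F [0.0312 0.4403 0.1441] bedF -0.00814311478345499 0.15634926226857443
[ 0.2147 -0.1292 -0.8772  0.2906 -0.5235 -0.6593]
```

Call:
move_arm:
  rows:
    - {"gripper": 1, "translation": [0, 0, 0.03], "turn": [0.002, -0.003, -0.004]}
    - {"gripper": 1, "translation": [0, 0, 0.06], "turn": [0.002, -0.003, -0.004]}
    - {"gripper": 1, "translation": [0, 0, 0.085], "turn": [0.002, -0.003, -0.004]}
    - {"gripper": 0.2, "translation": [0, 0, 0.095], "turn": [0.002, -0.003, -0.004]}
    - {"gripper": 0.0, "translation": [0, 0, 0.095], "turn": [0.002, -0.003, -0.004]}
    - {"gripper": -0.2, "translation": [0, 0, 0.095], "turn": [0.002, -0.003, -0.004]}

```text
time: 2.43
ee_pos: [0.4886, -0.15, 0.0835]
tcp_rot: [[-0.203, -0.922, 0.329], [-0.979, 0.192, -0.065], [-0.003, -0.335, -0.942]]
wrist_force: [0.8, -0.4, -0.3]
grip_width: 0.607
gripper_force: 0.0
```

```bash
python3 - <<'E'
from tgt import *
rel(tcp(2,42));print(manip.get_state()['grip_width'])
a=snap('top','t1')['image'][175:250,265:335,::-1];b=snap('side','s1')['image'][182:244,250:315,::-1]
o=np.zeros((600,800,3),np.uint8);o[:428,:400]=cv2.resize(a,(400,428),interpolation=cv2.INTER_CUBIC);o[:372,405:795]=cv2.resize(b,(390,372),interpolation=cv2.INTER_CUBIC);cv2.imwrite('pics/c3.png',o)
E
```

```text
t 2.4333 pos [ 0.4886 -0.15    0.0835] tgt [ 0.4924 -0.1514  0.0683] 
 translation [0.0006 0.0013 0.0157] turn [0.0081 0.0049 0.0046] F [ 0.7928 -0.3728 -0.2723] bedF 0.7080476990682892 -0.5483335145791163
0.6074335370461751
```

View pics/c3.png

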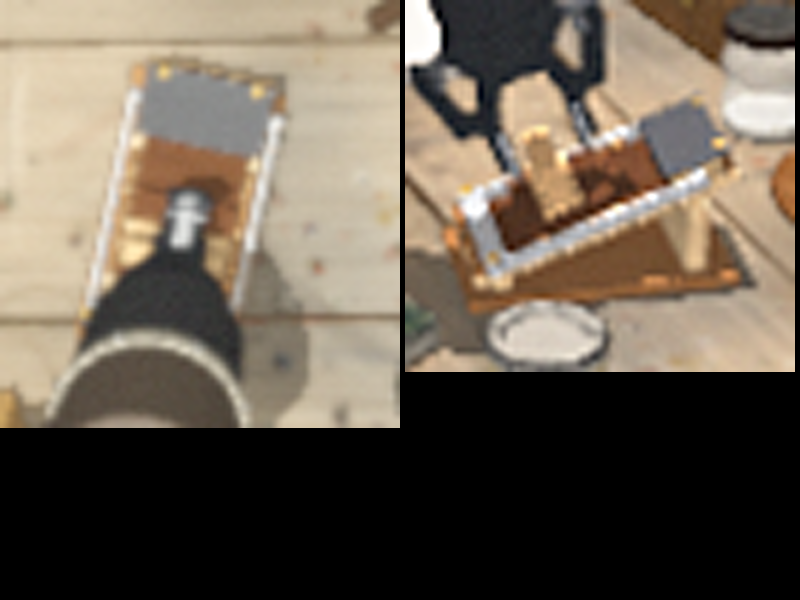

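The fingers straddle the handle, with the bar at about (545,170) in the side crop. I'll go down the rest of the way and settle before closing.

Call:
move_arm:
  rows:
    - {"gripper": -0.2, "translation": [0.0, 0.001, 0.0135], "turn": [0.003, 0, 0]}
    - {"gripper": -0.2, "translation": [0.0, 0.001, 0.0135], "turn": [0.003, 0, 0]}
    - {"gripper": -0.2, "translation": [0.0, 0.001, 0.0135], "turn": [0.003, 0, 0]}
    - {"gripper": -0.2, "translation": [0.0, 0.001, 0.0135], "turn": [0.003, 0, 0]}

```text
time: 2.87
ee_pos: [0.4944, -0.1527, 0.0758]
tcp_rot: [[-0.201, -0.923, 0.328], [-0.98, 0.193, -0.059], [-0.009, -0.333, -0.943]]
wrist_force: [-1.5, 1.5, -0.8]
grip_width: 0.397
gripper_force: 0.7
```

```bash
python3 -c "
from tgt import *
rel(tcp(2,42));print(manip.get_state()['grip_width'])"
```

```text
t 2.8667 pos [ 0.4944 -0.1527  0.0758] tgt [ 0.4924 -0.1514  0.0683] 
 translation [-0.0007  0.0046  0.0063] turn [0.0102 0.0108 0.004 ] F [-1.4579  1.4786 -0.7719] bedF -1.8936044310066131 -0.13049734540867367
0.3970593749882261
```

Call:
move_arm:
  rows:
    - {"gripper": -0.1, "translation": [0, 0, 0], "turn": [0, 0, 0]}
    - {"gripper": -0.1, "translation": [0, 0, 0], "turn": [0, 0, 0]}
    - {"gripper": -0.1, "translation": [0, 0, 0], "turn": [0, 0, 0]}

```text
time: 3.12
ee_pos: [0.4953, -0.1527, 0.0758]
tcp_rot: [[-0.201, -0.923, 0.329], [-0.98, 0.193, -0.059], [-0.009, -0.334, -0.943]]
wrist_force: [0.1, -0.1, -0.6]
grip_width: 0.451
gripper_force: 0.0
```

```bash
python3 -c "
from tgt import *
rel(tcp(2,42));s=manip.get_state();print(s['grip_width'],s['joint_positions'],s['joint_vel'])"
```

```text
t 3.1167 pos [ 0.4953 -0.1527  0.0758] tgt [ 0.4924 -0.1514  0.0683] 
 translation [-0.0005  0.0054  0.0061] turn [0.0096 0.0113 0.004 ] F [ 0.1218 -0.1234 -0.5907] bedF -0.0665159346913373 -0.6045252493105562
0.45082252482965346 [ 0.0745  0.1025 -1.0159  0.6012 -0.1472 -0.8608] [-0.0016  0.0045  0.0006  0.0023  0.0017 -0.0005]
```

```bash
cat > kin.py <<'E'
from tgt import *
from scipy.optimize import least_squares
J=np.array([[1.485,.359,.012,0,-1.224,-.288],[1.3929,-.1079,-.7534,.3209,-.9023,-1.3686],[.672,-.2684,-.9972,.4443,-.6607,-1.2036],[.2147,-.1292,-.8772,.2906,-.5235,-.6593],[.0745,.1025,-1.0159,.6012,-.1472,-.8608]])
P=np.array([[.2464,.628,.2305],[.3337,.3053,.2051],[.4221,-.0113,.181],[.4561,-.1434,.1694],[.4953,-.1527,.0758]])
Z=np.array([[0,-.001,-1],[.252,.003,-.968],[.336,-.07,-.939],[.333,-.074,-.94],[.329,-.059,-.943]])
rx=lambda a:Ro.from_euler('x',a).as_matrix();ry=lambda a:Ro.from_euler('y',a).as_matrix();rz=lambda a:Ro.from_euler('z',a).as_matrix()
def fk(q,k,s4=1):
    a0,o,h,L1,e,L2,L3=k
    A=rz(q[0]);B=A@ry(q[1]);C=A@ry(q[1]-q[2]);D=C@rx(s4*q[3])@ry(-q[4])
    p=A@[a0,-o,h]+B@[0,0,L1]+C@[L2,0,e]+D@[L3,0,0]
    return p,D
lo=np.array([-3.07,-1.43,-1.02,-3.03,-3.05]);hi=np.array([3.07,2.12,1.25,1.67,0])
def fit():
    best=None
    for s4 in(1,-1):
        f=lambda k:np.concatenate([np.r_[(fk(q,k,s4)[0]-p),.1*(fk(q,k,s4)[1][:,0]-z)] for q,p,z in zip(J,P,Z)])
        r=least_squares(f,[0,.19,.4,.4,0,.4,.2])
        if best is None or r.cost<best[0].cost: best=(r,s4)
    return best
r,s4=fit();K=r.x
def ik(p,R,q0=J[4]):
    f=lambda q:np.r_[fk(q,K,s4)[0]-p,.3*(fk(q,K,s4)[1][:,0]-R[:,2])]
    s=least_squares(f,np.clip(q0[:5],-9,-.01*0+9));return s.x,np.abs(s.fun).max()
E
python3 - <<'E'
from kin import *
print(K,s4,'max err',np.abs(r.fun).max())
q6=lambda q,R:0
for roll in (0,.2,.3,.4,.5,-.3):
    for Y in (0,-12):
        R=R0@ry(roll);p=W((3,Y,43),H)+.019*R[:,2]
        print(roll,Y,R[:,2],*ik(p,R))
E
```

```text
[0.1148 0.1824 0.0795 0.59   0.0655 0.3188 0.3422] -1 max err 0.021426434980045983
0 0 [ 0.3354 -0.0715 -0.9394] [ 0.1504  0.1119 -1.0963  1.3025 -0.1257] 3.635980405647388e-15
0 -12 [ 0.3354 -0.0715 -0.9394] [ 0.1187  0.1144 -1.0928  1.2997 -0.1151] 3.2834845953289005e-14
0.2 0 [ 0.2873 -0.2644 -0.9206] [ 0.3115  0.126  -1.1118  1.2338 -0.3682] 4.259870234335494e-12
0.2 -12 [ 0.2873 -0.2644 -0.9206] [ 0.2819  0.1254 -1.1127  1.2542 -0.359 ] 1.2079781619434016e-12
0.3 0 [ 0.2588 -0.3573 -0.8974] [ 0.3817  0.1524 -1.1186  1.2074 -0.4756] 1.1251008291690567e-09
0.3 -12 [ 0.2588 -0.3573 -0.8974] [ 0.3538  0.1505 -1.1216  1.2306 -0.4675] 7.094294984799631e-10
0.4 0 [ 0.2277 -0.4467 -0.8652] [ 0.443   0.1906 -1.124   1.1817 -0.5724] 1.0425843882666541e-08
0.4 -12 [ 0.2277 -0.4467 -0.8652] [ 0.417   0.1876 -1.1293  1.2065 -0.5655] 7.213323827137685e-09
0.5 0 [ 0.1944 -0.5316 -0.8244] [ 0.4951  0.239  -1.1277  1.1556 -0.6588] 2.4980018054066022e-15
0.5 -12 [ 0.1944 -0.5316 -0.8244] [ 0.4709  0.2354 -1.1352  1.1815 -0.6528] 1.7569279364693101e-15
-0.3 0 [ 0.382   0.2207 -0.8974] [-0.1048  0.1832 -1.0687  1.3526  0.269 ] 5.610805042799427e-09
-0.3 -12 [ 0.382   0.2207 -0.8974] [-0.1357  0.1891 -1.0588  1.4026  0.2778] 1.3927668907065538e-08
```

```bash
python3 - <<'E'
s=open('kin.py').read()
s=s.replace("a0,o,h,L1,e,L2,L3=k","a0,o,h,L1,e,L2,L3,o2=k").replace("C@[L2,0,e]+","C@[L2,0,e]+C@rx(s4*q[3])@[0,-o2,0]+").replace("[0,.19,.4,.4,0,.4,.2]","[0,0,.3,.5,0,.5,.2,.19]")
s=s.replace("s=least_squares(f,np.clip(q0[:5],-9,-.01*0+9));return s.x,np.abs(s.fun).max()","s=least_squares(f,np.clip(q0[:5],lo+.011,hi-.011),bounds=(lo+.01,hi-.01));return s.x,np.abs(s.fun).max()")
open('kin.py','w').write(s)
E
python3 - <<'E'
from kin import *
print(K,s4,'max err',np.abs(r.fun).max())
rng=np.random.default_rng(0)
for roll in (0,.2,.4,-.2,-.4):
        R=R0@ry(roll);p=W((3,0,43),H)+.019*R[:,2]
        sols=[ik(p,R)]+[ik(p,R,rng.uniform([-1.5,-1,-1,-3,-2.5],[1.5,1.5,1,1.6,-.1])) for _ in range(25)]
        sols=sorted(sols,key=lambda t:t[1]);seen=[]
        for q,e in sols:
            if (e<1e-4 or not seen) and all(np.abs(q-x).max()>.05 for x in seen): seen.append(q);print(roll,q,e)
E
```

```text
[ 0.0002 -0.0007  0.1993  0.6011 -0.0004  0.4633  0.3734  0.1925] -1 max err 0.00017902480668266496
0 [ 0.0794  0.111  -1.01    0.5757 -0.1509] 0.004507397413724476
0.2 [ 0.1351  0.1332 -1.01    0.8634 -0.3509] 0.02028772786012439
0.4 [ 0.2333  0.1993 -1.01    1.0294 -0.5604] 0.024059787933930966
-0.2 [-0.0399  0.1491 -0.6542 -0.3533 -0.4131] 1.8735013540549517e-15
-0.4 [-0.3031  0.2228 -0.4672 -0.705  -0.6992] 3.3306690738754696e-16
```

```bash
python3 - <<'E'
from kin import *
for roll in (-.2,-.3):
    R=R0@ry(roll);g=np.array([0,0,.019]);q=np.array([-.0,.149,-.65,-.35,-.41])
    for X,Z,a in [(3,110,0),(3,43,0),(30,43,0),(15,60,.16),(-20,60,.16),(-60,100,.16)]:
        Rt=Ro.from_rotvec(R0[:,0]*a).as_matrix()@R; q,e=ik(W((X,0,Z),H)+Rt@g,Rt,q);print(roll,X,Z,a,q,round(e,5))
        if a and X==15: print('tilt check nz',(Ro.from_rotvec(R0[:,0]*a).as_matrix()@n)[2], n[2])
rel(tcp(5,110))
R=R0@ry(-.25);rel(W((3,0,120),H)+.019*R[:,2],R)
E
```

```text
-0.2 3 110 0 [-0.0112 -0.0001 -0.6641 -0.2524 -0.54  ] 0.0
-0.2 3 43 0 [-0.0399  0.1491 -0.6542 -0.3533 -0.4131] 0.0
-0.2 30 43 0 [-0.048   0.1697 -0.6016 -0.3357 -0.4451] 0.0
-0.2 15 60 0.16 [-0.0357  0.0846 -0.7078 -0.4382 -0.2688] 0.0
tilt check nz 0.8727445076457514 0.9393727128473789
-0.2 -20 60 0.16 [-0.0282  0.058  -0.7661 -0.4799 -0.2381] 0.0
-0.2 -60 100 0.16 [ 0.0816 -0.1044 -0.9316 -0.2583 -0.2081] 0.0
-0.3 3 110 0 [-0.1517  0.0392 -0.5558 -0.4648 -0.6631] 0.0
-0.3 3 43 0 [-0.1805  0.1815 -0.5437 -0.5671 -0.5608] 0.0
-0.3 30 43 0 [-0.1761  0.2001 -0.4962 -0.5419 -0.5837] 0.0
-0.3 15 60 0.16 [-0.2261  0.1222 -0.5687 -0.7157 -0.48  ] 0.0
tilt check nz 0.8727445076457514 0.9393727128473789
-0.3 -20 60 0.16 [-0.248   0.1002 -0.6209 -0.7652 -0.4689] 0.0
-0.3 -60 100 0.16 [-0.2196 -0.0349 -0.7082 -0.691  -0.4901] 0.0
t 3.1167 pos [ 0.4953 -0.1527  0.0758] tgt [ 0.4724 -0.1472  0.1332] 
 translation [-0.0013  0.0031 -0.0619] turn [0.0096 0.0113 0.004 ] F [ 0.1218 -0.1234 -0.5907] bedF -0.0665159346913373 -0.6045252493105562
t 3.1167 pos [ 0.4953 -0.1527  0.0758] tgt [ 0.468  -0.1414  0.1425] 
 translation [-0.0061  0.0052 -0.0725] turn [ 0.01   -0.2387  0.0028] F [ 0.1218 -0.1234 -0.5907] bedF -0.0665159346913373 -0.6045252493105562
```

Call:
move_arm:
  rows:
    - {"gripper": 0.3, "translation": [0, 0.003, -0.03], "turn": [0, 0, 0]}
    - {"gripper": 0.3, "translation": [0, 0.005, -0.06], "turn": [0, 0, 0]}
    - {"gripper": 0.3, "translation": [-0.006, 0.005, -0.072], "turn": [0.01, -0.12, 0.003]}
    - {"gripper": 0.3, "translation": [-0.006, 0.005, -0.072], "turn": [0.01, -0.24, 0.003]}
    - {"gripper": 0.3, "translation": [-0.006, 0.005, -0.072], "turn": [0.01, -0.24, 0.003]}
    - {"gripper": 0.3, "translation": [-0.006, 0.005, -0.072], "turn": [0.01, -0.24, 0.003]}
    - {"gripper": 0.3, "translation": [-0.006, 0.005, -0.072], "turn": [0.01, -0.24, 0.003]}
    - {"gripper": 0.3, "translation": [-0.006, 0.005, -0.072], "turn": [0.01, -0.24, 0.003]}

```text
time: 3.78
ee_pos: [0.4693, -0.1424, 0.1425]
tcp_rot: [[-0.12, -0.918, 0.378], [-0.964, 0.199, 0.175], [-0.235, -0.344, -0.909]]
wrist_force: [-0.1, -0.3, 0.8]
grip_width: 0.649
gripper_force: 0.0
```

```bash
python3 - <<'E'
from kin import *
R=R0@ry(-.25);rel(W((3,0,43),H)+.019*R[:,2],R);print(manip.get_state()['joint_positions'],ik(W((3,0,43),H)+.019*R[:,2],R))
E
```

```text
t 3.7833 pos [ 0.4693 -0.1424  0.1425] tgt [ 0.4938 -0.1469  0.0701] 
 translation [0.0185 0.0015 0.0743] turn [-0.0018  0.0023 -0.0025] F [-0.0554 -0.3114  0.843 ] bedF 0.2991510808494556 0.7882226184352107
[-0.0837  0.001  -0.6013 -0.3616 -0.6203  0.1744] (array([-0.1118,  0.1641, -0.5932, -0.4729, -0.4883]), np.float64(8.024858086375096e-09))
```

Call:
move_arm:
  rows:
    - {"gripper": 0.2, "translation": [0.009, 0.001, 0.037], "turn": [-0.002, 0.002, -0.002]}
    - {"gripper": 0.0, "translation": [0.018, 0.002, 0.06], "turn": [-0.002, 0.002, -0.002]}
    - {"gripper": 0.0, "translation": [0.018, 0.002, 0.074], "turn": [-0.002, 0.002, -0.002]}
    - {"gripper": 0.0, "translation": [0.018, 0.002, 0.074], "turn": [-0.002, 0.002, -0.002]}
    - {"gripper": 0.0, "translation": [0.018, 0.002, 0.074], "turn": [-0.002, 0.002, -0.002]}
    - {"gripper": 0.0, "translation": [0.018, 0.002, 0.074], "turn": [-0.002, 0.002, -0.002]}

```text
time: 4.28
ee_pos: [0.4917, -0.1458, 0.07]
tcp_rot: [[-0.117, -0.92, 0.374], [-0.966, 0.193, 0.172], [-0.23, -0.341, -0.912]]
wrist_force: [0.9, -1.5, -0.7]
grip_width: 0.503
gripper_force: 0.0
```

```bash
python3 - <<'E'
from tgt import *
from kin import ry
R=R0@ry(-.25);rel(W((3,0,43),H)+.019*R[:,2],R);print(manip.get_state()['grip_width'])
E
```

```text
t 4.2833 pos [ 0.4917 -0.1458  0.07  ] tgt [ 0.4938 -0.1469  0.0701] 
 translation [ 0.0008 -0.0022  0.0004] turn [ 0.0031 -0.0014  0.0023] F [ 0.915  -1.5352 -0.7226] bedF 0.8935224068348021 -1.095416761082639
0.5026441468434294
```

Call:
move_arm:
  rows:
    - {"gripper": -0.2, "translation": [0.001, -0.002, 0], "turn": [0.003, 0, 0.002]}
    - {"gripper": -0.3, "translation": [0.001, -0.002, 0], "turn": [0.003, 0, 0.002]}
    - {"gripper": -0.4, "translation": [0.001, -0.002, 0], "turn": [0.003, 0, 0.002]}
    - {"gripper": -0.45, "translation": [0.001, -0.002, 0], "turn": [0.003, 0, 0.002]}
    - {"gripper": -0.45, "translation": [0.001, -0.002, 0], "turn": [0.003, 0, 0.002]}

```text
time: 4.7
ee_pos: [0.4926, -0.147, 0.0698]
tcp_rot: [[-0.12, -0.919, 0.376], [-0.965, 0.197, 0.172], [-0.232, -0.342, -0.911]]
wrist_force: [-4.6, 1.5, 1.2]
grip_width: 0.274
gripper_force: 1.8
```

```bash
python3 - <<'E'
from tgt import *
from kin import ry
R=R0@ry(-.25);rel(W((3,0,43),H)+.019*R[:,2],R);s=manip.get_state();print(s['grip_width'],s['gripper_force'],s['wrist_torque'])
E
```

```text
t 4.7 pos [ 0.4926 -0.147   0.0698] tgt [ 0.4938 -0.1469  0.0701] 
 translation [-0.0002 -0.0012  0.0001] turn [ 0.001  -0.0007 -0.001 ] F [-4.5966  1.5149  1.1656] bedF -4.1200566180357985 2.7447903873813173
0.27389412444295297 1.8463781476020813 [-0.1595  2.3875  0.3227]
```

Call:
move_arm:
  rows:
    - {"gripper": -0.55, "translation": [0, 0, 0], "turn": [0, 0, 0]}
    - {"gripper": -0.7, "translation": [0, 0, 0], "turn": [0, 0, 0]}
    - {"gripper": -1, "translation": [0, 0, 0], "turn": [0, 0, 0]}
    - {"gripper": -1, "translation": [0, 0, 0], "turn": [0, 0, 0]}
    - {"gripper": -1, "translation": [0, 0, 0], "turn": [0, 0, 0]}
    - {"gripper": -1, "translation": [0, 0, 0], "turn": [0, 0, 0]}

```text
time: 5.2
ee_pos: [0.4918, -0.1468, 0.0693]
tcp_rot: [[-0.121, -0.92, 0.374], [-0.965, 0.197, 0.173], [-0.233, -0.34, -0.911]]
wrist_force: [-8.2, 1.6, 5.4]
grip_width: 0.2
gripper_force: 58.9
```

```bash
cat > st.py <<'E'
from tgt import *
s=manip.get_state();C=s['tcp_rot'];g=s['ee_pos']-.019*C[:,2]-W((0,0,0),H);y=np.cross(n,u)
print('t',s['time'],'bed XYZ mm',1000*np.array([g@u,g@y,g@n]),'F bed uyn',s['wrist_force']@u,s['wrist_force']@y,s['wrist_force']@n,'Tq',np.array([s['wrist_torque']@v for v in (u,y,n)]),'grip',s['grip_width'],s['gripper_force'],'yang',np.arcsin(C[2,1]))
E
python3 st.py
```

```text
t 5.2 bed XYZ mm [ 0.9039 -0.2749 42.9559] F bed uyn -5.985197495727051 -0.18722177800321912 7.934386599696622 Tq [-0.1837  3.2318  0.6491] grip 0.19995063252736062 58.8981431722641 yang -0.34710050278204757
```

Call:
move_arm:
  rows:
    - {"gripper": -1, "translation": [-0.0001, 0, -0.0005], "turn": [0, 0, 0]}
    - {"gripper": -1, "translation": [-0.0001, -0.001, -0.0005], "turn": [0, 0, 0]}
    - {"gripper": -1, "translation": [-0.0001, -0.001, -0.0005], "turn": [0, 0, 0]}

```text
time: 5.45
ee_pos: [0.4933, -0.1473, 0.07]
tcp_rot: [[-0.121, -0.919, 0.375], [-0.965, 0.197, 0.172], [-0.232, -0.341, -0.911]]
wrist_force: [-5.6, -0.8, -1.0]
grip_width: 0.201
gripper_force: 58.9
```

```bash
python3 st.py
```

```text
t 5.45 bed XYZ mm [ 2.6337 -0.4096 43.0202] F bed uyn -5.3610352009640785 -1.950572759259811 0.8973872362545889 Tq [-1.1116  2.9629  0.6237] grip 0.2006630869848659 58.92714321613312 yang -0.3479094442449978
```

Call:
move_arm:
  rows:
    - {"gripper": -1, "translation": [0, -0.0007, 0], "turn": [0, 0, 0]}
    - {"gripper": -1, "translation": [0, -0.0014, 0], "turn": [0, 0, 0]}
    - {"gripper": -1, "translation": [0, -0.002, 0], "turn": [0, 0, 0]}
    - {"gripper": -1, "translation": [0, -0.002, 0], "turn": [0, 0, 0]}

```text
time: 5.78
ee_pos: [0.4951, -0.1477, 0.0706]
tcp_rot: [[-0.12, -0.919, 0.375], [-0.965, 0.197, 0.172], [-0.232, -0.341, -0.911]]
wrist_force: [-6.1, 0.2, -1.0]
grip_width: 0.199
gripper_force: 59.2
```

```bash
python3 st.py
```

```text
t 5.7833 bed XYZ mm [ 4.5582 -0.4309 43.0015] F bed uyn -5.9734473276597475 -1.0484755950245406 1.1691564596652362 Tq [-1.1288  3.1409  0.6318] grip 0.19947878236326777 59.15217876434326 yang -0.34776262056149443
```

Call:
move_arm:
  rows:
    - {"gripper": -1, "translation": [0, -0.0006, 0], "turn": [0, 0, 0]}
    - {"gripper": -1, "translation": [0, -0.0012, 0], "turn": [0, 0, 0]}
    - {"gripper": -1, "translation": [0, -0.0012, 0], "turn": [0, 0, 0]}

```text
time: 6.03
ee_pos: [0.496, -0.1478, 0.071]
tcp_rot: [[-0.12, -0.919, 0.374], [-0.965, 0.197, 0.172], [-0.232, -0.341, -0.911]]
wrist_force: [-7.2, -0.3, -1.5]
grip_width: 0.2
gripper_force: 59.1
```

```bash
python3 st.py
```

```text
t 6.0333 bed XYZ mm [ 5.5858 -0.3968 43.005 ] F bed uyn -7.0316210801775245 -1.7612804312809478 1.0048881740722364 Tq [-1.067   3.3253  0.7604] grip 0.1999513530638332 59.12807643413544 yang -0.3474762030131897
```

Call:
move_arm:
  rows:
    - {"gripper": -1, "translation": [0, -0.0006, 0], "turn": [0, 0, 0]}
    - {"gripper": -1, "translation": [0, -0.0012, 0], "turn": [0, 0, 0]}
    - {"gripper": -1, "translation": [0, -0.0012, 0], "turn": [0, 0, 0]}

```text
time: 6.28
ee_pos: [0.497, -0.148, 0.0714]
tcp_rot: [[-0.121, -0.92, 0.374], [-0.965, 0.197, 0.172], [-0.232, -0.34, -0.911]]
wrist_force: [-6.3, 0.2, 0.0]
grip_width: 0.199
gripper_force: 59.2
```

```bash
python3 st.py
```

```text
t 6.2833 bed XYZ mm [ 6.6007 -0.4145 43.0177] F bed uyn -5.798436564044287 -1.061852437712382 2.1188263169862984 Tq [-1.0303  3.4276  0.7452] grip 0.19862194997934765 59.18724238872528 yang -0.34718344261585976
```

Call:
move_arm:
  rows:
    - {"gripper": -1, "translation": [0, -0.0007, 0], "turn": [0, 0, 0]}
    - {"gripper": -1, "translation": [0, -0.0014, 0], "turn": [0, 0, 0]}
    - {"gripper": -1, "translation": [0, -0.0014, 0], "turn": [0, 0, 0]}

```text
time: 6.53
ee_pos: [0.498, -0.1483, 0.0718]
tcp_rot: [[-0.121, -0.92, 0.374], [-0.965, 0.197, 0.172], [-0.232, -0.34, -0.911]]
wrist_force: [-7.8, -0.8, 0.3]
grip_width: 0.198
gripper_force: 59.3
```

```bash
python3 st.py
```

```text
t 6.5333 bed XYZ mm [ 7.7973 -0.4469 43.0095] F bed uyn -6.951425957819919 -2.389563079844885 2.855522619416122 Tq [-1.0544  3.5536  0.7406] grip 0.19775777612389234 59.27739858627319 yang -0.34685931127003017
```

Call:
move_arm:
  rows:
    - {"gripper": -1, "translation": [0, -0.0007, -0.0001], "turn": [0, 0, 0]}
    - {"gripper": -1, "translation": [0, -0.0014, -0.0002], "turn": [0, 0, 0]}
    - {"gripper": -1, "translation": [0, -0.0014, -0.0002], "turn": [0, 0, 0]}

```text
time: 6.78
ee_pos: [0.4995, -0.1486, 0.0724]
tcp_rot: [[-0.121, -0.92, 0.374], [-0.965, 0.197, 0.172], [-0.232, -0.34, -0.911]]
wrist_force: [-7.0, 0.1, -1.7]
grip_width: 0.201
gripper_force: 59.0
```

```bash
python3 st.py
```

```text
t 6.7833 bed XYZ mm [ 9.3808 -0.4538 43.1128] F bed uyn -7.046042446384527 -1.356162758135335 0.7530567755304489 Tq [-1.1991  3.3396  0.7311] grip 0.20064758664227814 59.0379399061203 yang -0.34706553945737206
```

Call:
move_arm:
  rows:
    - {"gripper": -1, "translation": [0, -0.0007, 0], "turn": [0, 0, 0]}
    - {"gripper": -1, "translation": [0, -0.0014, -0.0001], "turn": [0, 0, 0]}
    - {"gripper": -1, "translation": [0, -0.0014, -0.0001], "turn": [0, 0, 0]}

```text
time: 7.03
ee_pos: [0.5006, -0.1489, 0.0729]
tcp_rot: [[-0.121, -0.92, 0.374], [-0.965, 0.197, 0.172], [-0.232, -0.34, -0.911]]
wrist_force: [-5.1, -1.1, -2.6]
grip_width: 0.205
gripper_force: 58.9
```

```bash
python3 st.py
```

```text
t 7.0333 bed XYZ mm [10.6135 -0.4537 43.1633] F bed uyn -5.3738312865314315 -2.141610261481736 -0.8146898160335422 Tq [-1.2432  3.451   0.7054] grip 0.2046710024834512 58.89409840106964 yang -0.3467610943293931
```

Call:
move_arm:
  rows:
    - {"gripper": -1, "translation": [0, -0.0007, 0], "turn": [0, 0, 0]}
    - {"gripper": -1, "translation": [0, -0.0014, 0], "turn": [0, 0, 0]}
    - {"gripper": -1, "translation": [0, -0.0014, 0], "turn": [0, 0, 0]}

```text
time: 7.28
ee_pos: [0.5016, -0.1491, 0.0732]
tcp_rot: [[-0.121, -0.92, 0.373], [-0.965, 0.197, 0.173], [-0.232, -0.339, -0.912]]
wrist_force: [-6.9, 0.5, -1.9]
grip_width: 0.2
gripper_force: 59.1
```

```bash
python3 st.py
```

```text
t 7.2833 bed XYZ mm [11.7604 -0.4498 43.132 ] F bed uyn -7.026831235174517 -0.9870118517571499 0.5876751794669405 Tq [-1.1714  3.5952  0.7676] grip 0.20032125838154954 59.066444635391235 yang -0.3463130111116242
```

Call:
move_arm:
  rows:
    - {"gripper": -1, "translation": [0, -0.0007, -0.0001], "turn": [0, 0, 0]}
    - {"gripper": -1, "translation": [0, -0.0014, -0.0001], "turn": [0, 0, 0]}
    - {"gripper": -1, "translation": [0, -0.0014, -0.0001], "turn": [0, 0, 0]}

```text
time: 7.53
ee_pos: [0.5028, -0.1494, 0.0737]
tcp_rot: [[-0.121, -0.92, 0.373], [-0.965, 0.197, 0.173], [-0.232, -0.339, -0.912]]
wrist_force: [-8.8, -0.1, -2.9]
grip_width: 0.199
gripper_force: 59.1
```

```bash
python3 st.py
```

```text
t 7.5333 bed XYZ mm [13.0207 -0.4937 43.1851] F bed uyn -9.058741159081993 -1.9283155255010933 0.20881255712926491 Tq [-1.2268  3.7312  0.7318] grip 0.19884924319686964 59.110811948776245 yang -0.3460442738921253
```

Call:
move_arm:
  rows:
    - {"gripper": -1, "translation": [0, -0.0005, 0], "turn": [0, 0, 0]}
    - {"gripper": -1, "translation": [0, -0.001, 0], "turn": [0, 0, 0]}
    - {"gripper": -1, "translation": [0, -0.001, 0], "turn": [0, 0, 0]}

```text
time: 7.78
ee_pos: [0.5028, -0.1493, 0.0737]
tcp_rot: [[-0.121, -0.92, 0.372], [-0.965, 0.197, 0.173], [-0.233, -0.338, -0.912]]
wrist_force: [-10.0, 0.9, -1.0]
grip_width: 0.2
gripper_force: 59.4
```

```bash
python3 st.py
```

```text
t 7.7833 bed XYZ mm [13.0663 -0.4478 43.1828] F bed uyn -9.720546158904705 -1.2322085467773822 2.50847453153283 Tq [-1.0076  4.3271  0.9237] grip 0.20020322153214962 59.39237058162689 yang -0.3445933871073944
```

Stop felt at bed X≈13: the arm stayed put on a 1 mm command and the torque jumped. I'll back off about 1 mm and start raising the lower end.

Call:
move_arm:
  rows:
    - {"gripper": -1, "translation": [0, 0.001, 0], "turn": [0, 0, 0]}
    - {"gripper": -1, "translation": [-0.0001, 0.0018, -0.0004], "turn": [0, 0, 0]}
    - {"gripper": -1, "translation": [-0.0001, 0.0018, -0.0004], "turn": [0, 0, 0]}

```text
time: 8.03
ee_pos: [0.5021, -0.1492, 0.0738]
tcp_rot: [[-0.121, -0.92, 0.374], [-0.965, 0.197, 0.173], [-0.232, -0.34, -0.911]]
wrist_force: [-4.1, 0.1, -5.9]
grip_width: 0.197
gripper_force: 58.7
```

```bash
python3 st.py; python3 - <<'E'
from tgt import *
C=manip.get_state()['tcp_rot'];y=np.cross(n,u);r=1000*np.array([0,0,-.019])
for a in (.03,.06,.09,.12,.15,.16):
    d=np.array([73*(1-np.cos(a))+43*np.sin(a),73*np.sin(a)-43*(1-np.cos(a))])
    w=Ro.from_rotvec(y*a).as_matrix();off=(w-np.eye(3))@(C[:,2]*19)
    print(a,C.T@(d[0]*u+d[1]*n+off), C.T@y*a)
E
```

```text
t 8.0333 bed XYZ mm [12.4142 -0.4355 43.5092] F bed uyn -5.822343915978242 -0.7580315141667373 -4.122122575624754 Tq [-1.4058  3.5554  0.6479] grip 0.19698264717560485 58.69122862815857 yang -0.3465576357711371
0.03 [-0.539  -0.7629 -2.1154] [-0.0291  0.      0.0074]
0.06 [-1.0722 -1.5909 -4.2077] [-0.0581  0.0001  0.0148]
0.09 [-1.5991 -2.4832 -6.275 ] [-0.0872  0.0001  0.0222]
0.12 [-2.1192 -3.4392 -8.3153] [-0.1163  0.0001  0.0296]
0.15 [ -2.6321  -4.4579 -10.327 ] [-0.1454  0.0001  0.037 ]
0.16 [ -2.8013  -4.8113 -10.9908] [-0.1551  0.0002  0.0395]
```

Call:
move_arm:
  rows:
    - {"gripper": -1, "translation": [-0.0006, -0.0007, -0.0023], "turn": [-0.029, 0, 0.007]}
    - {"gripper": -1, "translation": [-0.0011, -0.0015, -0.0045], "turn": [-0.058, 0, 0.015]}
    - {"gripper": -1, "translation": [-0.0011, -0.0015, -0.0045], "turn": [-0.058, 0, 0.015]}

```text
time: 8.28
ee_pos: [0.5024, -0.1491, 0.0791]
tcp_rot: [[-0.135, -0.939, 0.318], [-0.962, 0.2, 0.184], [-0.237, -0.281, -0.93]]
wrist_force: [-6.5, -0.5, -5.1]
grip_width: 0.2
gripper_force: 59.2
```

```bash
cat >> st.py <<'E'
y_=np.cross(n,u);a=np.arctan2(-C[:,1]@-n,-C[:,1]@u)
p=g+ (73*(np.cos(a)*u-np.sin(a)*n)-43*(np.sin(a)*u+np.cos(a)*n))/1000
print('raise',a,'tongue edge X,Z mm',1000*p@u,1000*p@n)
E
python3 st.py
```

```text
t 8.2833 bed XYZ mm [15.5656 -0.3394 48.314 ] F bed uyn -7.577363242078691 -1.8595721981813813 -2.631856180452808 Tq [-1.524   3.7957  0.8374] grip 0.2003271639519687 59.20912742614746 yang -0.28485884127763456
raise 0.06514113615610617 tongue edge X,Z mm 85.61170588732982 0.6532896025155398
```

```bash
cat > pv.py <<'E'
import sys
from tgt import *
# relative move: rotate da about tongue edge, then shift du,dn (mm, bed)
s=manip.get_state();C=s['tcp_rot'];y=np.cross(n,u);a=np.arctan2(C[:,1]@n,-C[:,1]@u)
e=(73*(np.cos(a)*u-np.sin(a)*n)-43*(np.sin(a)*u+np.cos(a)*n))-19*C[:,2]  # TCP->edge
da,du,dn=map(float,sys.argv[1:4])
for f in (1/3,2/3,1):
    w=Ro.from_rotvec(y*da*f).as_matrix();print(C.T@(e-w@e+f*(du*u+dn*n)),C.T@y*da*f)
E
python3 pv.py .087 -.8 .2
```

```text
[-0.532  -0.4732 -2.0888] [-0.0281  0.      0.0072]
[-1.0584 -1.0071 -4.1559] [-0.0562  0.      0.0143]
[-1.5789 -1.6012 -6.1994] [-0.0843  0.      0.0215]
```

Call:
move_arm:
  rows:
    - {"gripper": -1, "translation": [-0.0005, -0.0005, -0.0021], "turn": [-0.028, 0, 0.007]}
    - {"gripper": -1, "translation": [-0.0011, -0.001, -0.0042], "turn": [-0.056, 0, 0.014]}
    - {"gripper": -1, "translation": [-0.0016, -0.0016, -0.0062], "turn": [-0.084, 0, 0.0215]}
    - {"gripper": -1, "translation": [-0.0016, -0.0016, -0.0062], "turn": [-0.084, 0, 0.0215]}

```text
time: 8.62
ee_pos: [0.5023, -0.1491, 0.0857]
tcp_rot: [[-0.155, -0.959, 0.239], [-0.958, 0.205, 0.201], [-0.242, -0.197, -0.95]]
wrist_force: [-7.4, 0.5, -3.6]
grip_width: 0.197
gripper_force: 59.5
```

```bash
python3 st.py; python3 pv.py 0 -15 0.3
```

```text
t 8.6167 bed XYZ mm [19.356  -0.3149 54.4324] F bed uyn -8.157356104474761 -1.0995055288817979 -0.8348957156150609 Tq [-1.2951  3.6109  0.8392] grip 0.19741650821567147 59.502827525138855 yang -0.19876805748294038
raise 0.15123191636668495 tongue edge X,Z mm 85.04454352478346 0.9253403250480717
[0.1639 4.958  0.6336] [-0.  0.  0.]
[0.3279 9.916  1.2671] [-0.  0.  0.]
[ 0.4918 14.874   1.9007] [-0.  0.  0.]
```

Call:
move_arm:
  rows:
    - {"gripper": -1, "translation": [0.0001, 0.002, 0.0002], "turn": [0, 0, 0]}
    - {"gripper": -1, "translation": [0.0001, 0.004, 0.0004], "turn": [0, 0, 0]}
    - {"gripper": -1, "translation": [0.0002, 0.006, 0.0006], "turn": [0, 0, 0]}
    - {"gripper": -1, "translation": [0.0002, 0.006, 0.0006], "turn": [0, 0, 0]}

```text
time: 8.95
ee_pos: [0.4972, -0.1481, 0.0843]
tcp_rot: [[-0.154, -0.958, 0.243], [-0.958, 0.205, 0.2], [-0.242, -0.202, -0.949]]
wrist_force: [-3.6, 0.3, -4.7]
grip_width: 0.2
gripper_force: 59.0
```

```bash
python3 st.py; python3 - <<'E'
from h import *
b=snap('side','s2')['image'][182:244,250:315,::-1];cv2.imwrite('pics/c4.png',cv2.resize(b,(520,496),interpolation=cv2.INTER_CUBIC))
E
```

```text
t 8.95 bed XYZ mm [13.9468 -0.3893 54.9183] F bed uyn -4.995295179439528 -0.4156092426657179 -3.192916881382664 Tq [-1.0552  2.5595  0.7367] grip 0.20006998116673413 59.023727774620056 yang -0.2031367454258856
raise 0.146863147091942 tongue edge X,Z mm 79.86851587558242 1.69870447665378
```

View pics/c4.png

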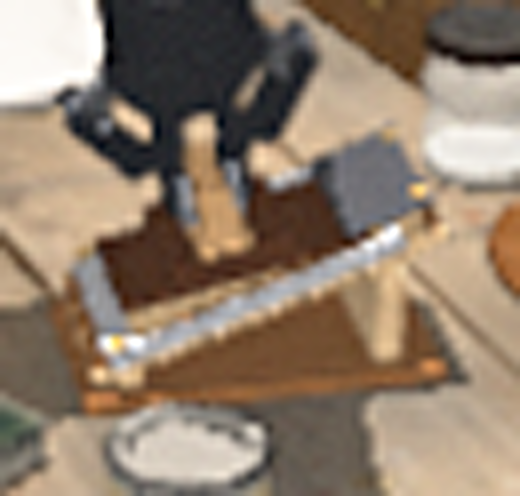

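The side crop shows the lower end raised clear of the white lip (around (115,300)), with the tongue still under the grey roof. I'll keep drawing it out.

Call:
move_arm:
  rows:
    - {"gripper": -1, "translation": [0.0001, 0.0025, 0.0003], "turn": [0, 0, 0]}
    - {"gripper": -1, "translation": [0.0001, 0.005, 0.0006], "turn": [0, 0, 0]}
    - {"gripper": -1, "translation": [0.0002, 0.0075, 0.001], "turn": [0, 0, 0]}
    - {"gripper": -1, "translation": [0.0003, 0.01, 0.0013], "turn": [0, 0, 0]}
    - {"gripper": -1, "translation": [0.0004, 0.0125, 0.0016], "turn": [0, 0, 0]}
    - {"gripper": -1, "translation": [0.0005, 0.015, 0.0019], "turn": [0, 0, 0]}
    - {"gripper": -1, "translation": [0.0005, 0.0165, 0.002], "turn": [0, 0, 0]}
    - {"gripper": -1, "translation": [0.0005, 0.0165, 0.002], "turn": [0, 0, 0]}

```text
time: 9.67
ee_pos: [0.4827, -0.1451, 0.0797]
tcp_rot: [[-0.154, -0.957, 0.244], [-0.958, 0.205, 0.2], [-0.242, -0.203, -0.949]]
wrist_force: [1.1, 0.4, -2.2]
grip_width: 0.193
gripper_force: 59.3
```

```bash
python3 st.py; python3 pv.py 0 -10 80
```

```text
t 9.6667 bed XYZ mm [-1.6533 -0.4805 55.6336] F bed uyn 0.14225385723100442 0.5665800107380043 -2.4223852084301045 Tq [-0.9143  0.8695  0.3675] grip 0.1931371599121921 59.32222366333008 yang -0.20467471825728564
raise 0.14532517313095505 tongue edge X,Z mm 64.35019482275264 2.515420069921402
[ -6.3775   7.1599 -25.1055] [-0.  0.  0.]
[-12.755   14.3198 -50.211 ] [-0.  0.  0.]
[-19.1326  21.4797 -75.3164] [-0.  0.  0.]
```

Call:
move_arm:
  rows:
    - {"gripper": -1, "translation": [0.0001, 0.004, 0.0004], "turn": [0, 0, 0]}
    - {"gripper": -1, "translation": [0.0002, 0.008, 0.001], "turn": [0, 0, 0]}
    - {"gripper": -1, "translation": [-0.003, 0.01, -0.011], "turn": [0, 0, 0]}
    - {"gripper": -1, "translation": [-0.007, 0.012, -0.028], "turn": [0, 0, 0]}
    - {"gripper": -1, "translation": [-0.012, 0.015, -0.048], "turn": [0, 0, 0]}
    - {"gripper": -1, "translation": [-0.017, 0.016, -0.068], "turn": [0, 0, 0]}
    - {"gripper": -1, "translation": [-0.022, 0.018, -0.085], "turn": [0, 0, 0]}
    - {"gripper": -1, "translation": [-0.022, 0.018, -0.085], "turn": [0, 0, 0]}

```text
time: 10.33
ee_pos: [0.4486, -0.1375, 0.1651]
tcp_rot: [[-0.152, -0.957, 0.248], [-0.958, 0.204, 0.199], [-0.241, -0.207, -0.948]]
wrist_force: [-0.7, 0.2, -3.7]
grip_width: 0.196
gripper_force: 59.5
```

```bash
python3 st.py; cat > pl.py <<'E'
import sys
from kin import *
z=float(sys.argv[1]); yaw=float(sys.argv[2])
a=0
# target: block level. tool = R0 rolled -.25, rotated so block u is horizontal with heading yaw
B=np.stack([u,np.cross(n,u),n],1)           # block axes when tool=R0@roll
C=manip.get_state()['tcp_rot'];R=R0@ry(-.25)
Rb=rz(yaw); Rt=Rb@B.T@R
gp=np.array([.5007,.2139,.012+z])+Rb@[0,0,.043]
p=gp+.019*Rt[:,2]
print('slab');rel(p,Rt);print(ik(p,Rt,manip.get_state()['joint_positions']))
E
python3 pl.py .06 0; python3 pl.py .06 .4;python3 pl.py .0 .2
```

```text
t 10.3333 bed XYZ mm [ -5.274   -0.1476 147.8651] F bed uyn -1.926031628006197 0.02789212602970437 -3.233472563754125 Tq [-0.94    0.7358  0.3041] grip 0.1963917981051474 59.51740801334381 yang -0.20900647488992305
raise 0.1409934943970925 tongue edge X,Z mm 60.958994543105874 95.0333003692989
slab
t 10.3333 pos [ 0.4486 -0.1375  0.1651] tgt [0.5007 0.2186 0.0966] 
 translation [-0.3327  0.0371  0.1488] turn [-0.2536 -0.0227 -0.1518] F [-0.6793  0.1733 -3.6979] bedF -1.926031628006197 -3.233472563754125
(array([ 0.6111,  0.2461, -0.403 , -0.2872, -0.7971]), np.float64(1.9979573551154317e-11))
slab
t 10.3333 pos [ 0.4486 -0.1375  0.1651] tgt [0.4989 0.2182 0.0966] 
 translation [-0.332   0.0388  0.1483] turn [-0.3465 -0.0645 -0.5394] F [-0.6793  0.1733 -3.6979] bedF -1.926031628006197 -3.233472563754125
(array([ 0.5819,  0.2966, -0.3196, -0.308 , -0.9317]), np.float64(1.3509385693444285e-10))
slab
t 10.3333 pos [ 0.4486 -0.1375  0.1651] tgt [0.4998 0.2185 0.0366] 
 translation [-0.3179  0.0504  0.2054] turn [-0.3007 -0.0436 -0.3455] F [-0.6793  0.1733 -3.6979] bedF -1.926031628006197 -3.233472563754125
(array([ 0.5874,  0.3547, -0.3992, -0.3425, -0.7506]), np.float64(2.5243222095960858e-11))
```

Call:
move_arm:
  rows:
    - {"gripper": -1, "translation": [-0.333, 0.037, 0.149], "turn": [-0.254, -0.023, -0.152]}
    - {"gripper": -1, "translation": [-0.333, 0.037, 0.149], "turn": [-0.254, -0.023, -0.152]}
    - {"gripper": -1, "translation": [-0.333, 0.037, 0.149], "turn": [-0.254, -0.023, -0.152]}
    - {"gripper": -1, "translation": [-0.333, 0.037, 0.149], "turn": [-0.254, -0.023, -0.152]}
    - {"gripper": -1, "translation": [-0.333, 0.037, 0.149], "turn": [-0.254, -0.023, -0.152]}
    - {"gripper": -1, "translation": [-0.333, 0.037, 0.149], "turn": [-0.254, -0.023, -0.152]}
    - {"gripper": -1, "translation": [-0.333, 0.037, 0.149], "turn": [-0.254, -0.023, -0.152]}
    - {"gripper": -1, "translation": [-0.333, 0.037, 0.149], "turn": [-0.254, -0.023, -0.152]}

```text
time: 11.0
ee_pos: [0.4948, 0.1888, 0.0982]
tcp_rot: [[-0.002, -1.0, -0.006], [-0.969, 0.0, 0.249], [-0.249, 0.006, -0.969]]
wrist_force: [0.2, -0.1, -2.2]
grip_width: 0.199
gripper_force: 59.5
```

Call:
move_arm:
  rows:
    - {"gripper": -1, "translation": [0, 0, 0], "turn": [0, 0, 0]}
    - {"gripper": -1, "translation": [0, 0, 0], "turn": [0, 0, 0]}

```text
time: 11.17
ee_pos: [0.4944, 0.1888, 0.0977]
tcp_rot: [[0.001, -1.0, -0.008], [-0.969, -0.003, 0.248], [-0.248, 0.008, -0.969]]
wrist_force: [-0.7, -1.3, -2.2]
grip_width: 0.193
gripper_force: 59.5
```

```bash
python3 pl.py .06 0;python3 pl.py .015 0
```

```text
slab
t 11.1667 pos [0.4944 0.1888 0.0977] tgt [0.5007 0.2186 0.0966] 
 translation [-0.0286 -0.0064  0.0084] turn [0.0084 0.0006 0.0014] F [-0.702  -1.2871 -2.2191] bedF -1.1538003522311293 -1.9411368182482895
(array([ 0.6111,  0.2461, -0.403 , -0.2872, -0.7971]), np.float64(1.4255654205217005e-09))
slab
t 11.1667 pos [0.4944 0.1888 0.0977] tgt [0.5007 0.2186 0.0516] 
 translation [-0.0175 -0.0068  0.052 ] turn [0.0084 0.0006 0.0014] F [-0.702  -1.2871 -2.2191] bedF -1.1538003522311293 -1.9411368182482895
(array([ 0.6075,  0.3096, -0.4344, -0.318 , -0.7073]), np.float64(3.0365620288344975e-13))
```

Call:
move_arm:
  rows:
    - {"gripper": -1, "translation": [-0.0286, -0.0065, 0.0085], "turn": [0.008, 0, 0.001]}
    - {"gripper": -1, "translation": [-0.0286, -0.0065, 0.0085], "turn": [0.008, 0, 0.001]}
    - {"gripper": -1, "translation": [-0.0235, -0.0065, 0.028], "turn": [0.008, 0, 0.001]}
    - {"gripper": -1, "translation": [-0.0175, -0.0068, 0.052], "turn": [0.008, 0, 0.001]}
    - {"gripper": -1, "translation": [-0.0175, -0.0068, 0.052], "turn": [0.008, 0, 0.001]}
    - {"gripper": -1, "translation": [-0.0175, -0.0068, 0.052], "turn": [0.008, 0, 0.001]}

```text
time: 11.67
ee_pos: [0.501, 0.2152, 0.0523]
tcp_rot: [[-0.004, -1.0, -0.0], [-0.969, 0.004, 0.247], [-0.247, 0.001, -0.969]]
wrist_force: [0.6, -0.6, -1.3]
grip_width: 0.197
gripper_force: 59.5
```

```bash
python3 pl.py .0 0; python3 - <<'E'
from h import *
b=snap('side','s3')['image'][140:230,180:300,::-1];cv2.imwrite('pics/c5.png',cv2.resize(b,(720,540),interpolation=cv2.INTER_CUBIC))
E
```

```text
slab
t 11.6667 pos [0.501  0.2152 0.0523] tgt [0.5007 0.2186 0.0366] 
 translation [0.0006 0.0003 0.0161] turn [ 0.0001 -0.0004 -0.0044] F [ 0.5657 -0.5995 -1.2818] bedF 0.19753937564323823 -1.4366704683684763
(array([ 0.606 ,  0.3325, -0.4425, -0.33  , -0.6783]), np.float64(4.554606691797858e-13))
```

View pics/c5.png

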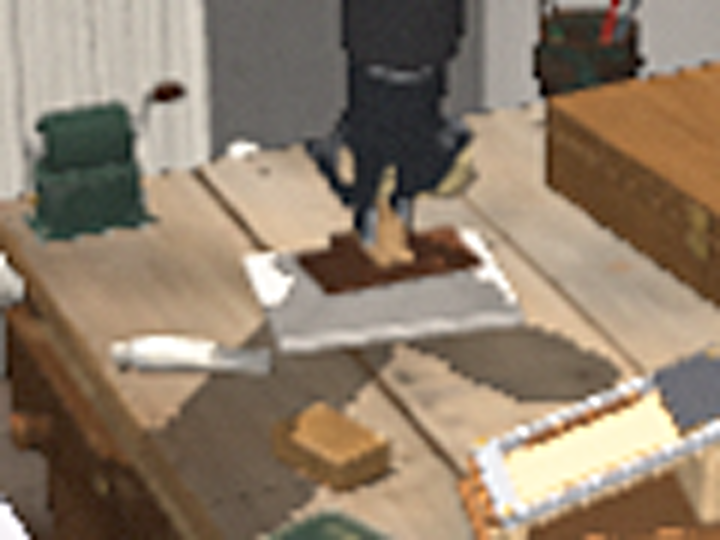

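The block hovers level over the middle of the slab (handle at about (390,240)), and the holder is empty. Now I lower it gently.

Call:
move_arm:
  rows:
    - {"gripper": -1, "translation": [0.0012, 0, 0.005], "turn": [0, 0, 0]}
    - {"gripper": -1, "translation": [0.0022, 0, 0.009], "turn": [0, 0, 0]}
    - {"gripper": -1, "translation": [0.0029, 0, 0.0115], "turn": [0, 0, 0]}
    - {"gripper": -1, "translation": [0.0029, 0, 0.0115], "turn": [0, 0, 0]}
    - {"gripper": -1, "translation": [0.0029, 0, 0.0115], "turn": [0, 0, 0]}

```text
time: 12.13
ee_pos: [0.5018, 0.2167, 0.0417]
tcp_rot: [[-0.003, -1.0, 0.003], [-0.969, 0.003, 0.249], [-0.249, -0.002, -0.969]]
wrist_force: [-1.1, -0.4, -2.2]
grip_width: 0.197
gripper_force: 59.6
```

```bash
python3 pl.py .0 0
```

```text
slab
t 12.1333 pos [0.5018 0.2167 0.0417] tgt [0.5007 0.2186 0.0366] 
 translation [-0.0006  0.0011  0.0054] turn [-0.0025  0.0015 -0.0026] F [-1.0558 -0.4147 -2.1846] bedF -1.6379168475102237 -1.7276886404469767
(array([ 0.606 ,  0.3325, -0.4425, -0.33  , -0.6783]), np.float64(6.294689199984031e-09))
```

Call:
move_arm:
  rows:
    - {"gripper": -1, "translation": [0.0004, 0, 0.0015], "turn": [-0.001, 0, 0]}
    - {"gripper": -1, "translation": [0.0007, 0, 0.003], "turn": [-0.002, 0, 0]}
    - {"gripper": -1, "translation": [0.001, 0, 0.004], "turn": [-0.002, 0, 0]}
    - {"gripper": -1, "translation": [0.001, 0, 0.004], "turn": [-0.002, 0, 0]}

```text
time: 12.47
ee_pos: [0.5017, 0.2168, 0.0372]
tcp_rot: [[-0.003, -1.0, 0.0], [-0.969, 0.003, 0.249], [-0.249, 0.001, -0.969]]
wrist_force: [0.8, -0.2, -3.0]
grip_width: 0.199
gripper_force: 59.6
```

```bash
python3 pl.py .0 0
```

```text
slab
t 12.4667 pos [0.5017 0.2168 0.0372] tgt [0.5007 0.2186 0.0366] 
 translation [-0.0016  0.001   0.001 ] turn [-0.0001  0.0014 -0.0027] F [ 0.8063 -0.2023 -3.0173] bedF -0.25427879235011275 -3.1192332940989993
(array([ 0.606 ,  0.3325, -0.4425, -0.33  , -0.6783]), np.float64(8.397854911468272e-10))
```

Call:
move_arm:
  rows:
    - {"gripper": -1, "translation": [0.0001, 0, 0.0005], "turn": [0, 0, 0]}
    - {"gripper": -1, "translation": [0.0003, 0, 0.001], "turn": [0, 0, 0]}
    - {"gripper": -1, "translation": [0.0003, 0, 0.001], "turn": [0, 0, 0]}

```text
time: 12.72
ee_pos: [0.5019, 0.2167, 0.0364]
tcp_rot: [[-0.003, -1.0, 0.001], [-0.969, 0.003, 0.249], [-0.249, 0.0, -0.969]]
wrist_force: [0.3, 0.9, -2.4]
grip_width: 0.197
gripper_force: 59.7
```

Call:
move_arm:
  rows:
    - {"gripper": -1, "translation": [0.0001, 0, 0.0005], "turn": [0, 0, 0]}
    - {"gripper": -1, "translation": [0.0003, 0, 0.001], "turn": [0, 0, 0]}
    - {"gripper": -1, "translation": [0.0003, 0, 0.001], "turn": [0, 0, 0]}

```text
time: 12.97
ee_pos: [0.5019, 0.2167, 0.0362]
tcp_rot: [[-0.002, -1.0, 0.001], [-0.968, 0.002, 0.249], [-0.249, -0.0, -0.968]]
wrist_force: [-2.9, -2.1, 6.9]
grip_width: 0.198
gripper_force: 61.0
```

Call:
move_arm:
  rows:
    - {"gripper": -1, "translation": [-0.0001, 0, -0.0005], "turn": [0, 0, 0]}
    - {"gripper": -0.45, "translation": [-0.0001, 0, -0.0005], "turn": [0, 0, 0]}
    - {"gripper": -0.3, "translation": [-0.0001, 0, -0.0005], "turn": [0, 0, 0]}
    - {"gripper": 0, "translation": [-0.0001, 0, -0.0005], "turn": [0, 0, 0]}
    - {"gripper": 0.2, "translation": [-0.0001, 0, -0.0005], "turn": [0, 0, 0]}
    - {"gripper": 0.3, "translation": [-0.0001, 0, -0.0005], "turn": [0, 0, 0]}
    - {"gripper": 0.3, "translation": [-0.0001, 0, -0.0005], "turn": [0, 0, 0]}

```text
time: 13.55
ee_pos: [0.5018, 0.2167, 0.0358]
tcp_rot: [[-0.003, -1.0, 0.0], [-0.969, 0.003, 0.249], [-0.249, 0.0, -0.969]]
wrist_force: [-0.2, -0.3, 0.7]
grip_width: 0.649
gripper_force: 0.0
```

Call:
move_arm:
  rows:
    - {"gripper": 0.3, "translation": [0, 0, -0.01], "turn": [0, 0, 0]}
    - {"gripper": 0.3, "translation": [0, 0, -0.03], "turn": [0, 0, 0]}
    - {"gripper": 0.3, "translation": [0, 0, -0.06], "turn": [0, 0, 0]}
    - {"gripper": 0.3, "translation": [0, 0, -0.1], "turn": [0, 0, 0]}
    - {"gripper": 0.3, "translation": [0, 0, -0.14], "turn": [0, 0, 0]}
    - {"gripper": 0.3, "translation": [0, 0, -0.14], "turn": [0, 0, 0]}
    - {"gripper": 0.3, "translation": [0, 0, -0.14], "turn": [0, 0, 0]}
    - {"gripper": 0.3, "translation": [0, 0, -0.14], "turn": [0, 0, 0]}

```text
time: 14.22
ee_pos: [0.5015, 0.1816, 0.1722]
tcp_rot: [[-0.003, -1.0, 0.001], [-0.968, 0.003, 0.25], [-0.25, -0.001, -0.968]]
wrist_force: [-0.7, 0.3, -0.4]
grip_width: 0.648
gripper_force: 0.0
```

```bash
python3 - <<'E'
from h import *
f=snap('side','s4');b=f['image'][140:230,180:300,::-1];cv2.imwrite('pics/c6.png',cv2.resize(b,(720,540),interpolation=cv2.INTER_CUBIC))
s=manip.get_state();print(s['ee_pos'],s['wrist_force'],s['time'],s['grip_width'])
E
```

```text
[0.50117594 0.18151875 0.17122237] [ 0.40476637 -0.57482901 -0.01882703] 14.2667 0.6486298852943359
```

View pics/c6.png

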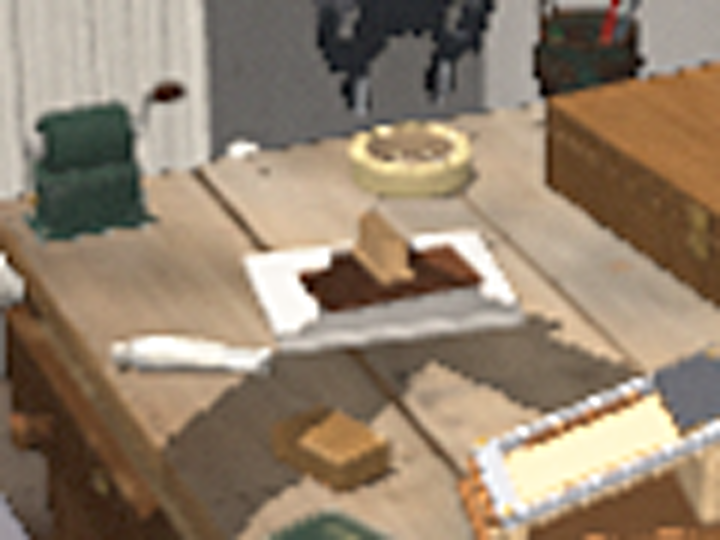

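The block lies flat in the middle of the slab with its handle up at about (385,245). The gripper is clear of it and the bystanders are where they were.

```bash
python3 -c "
from station import manip
print(manip.close_job())"
```

```text
the job is handed in; nothing more can be done
None
```

The block is out of its holder and lying flat on the middle of the stone slab, handle up and let go, and I handed the job in at about 14 s; no verdict came back.

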